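# Make up the slotted spacer set in its tray

## Robot

A 6-joint arm with a two-finger parallel gripper is mounted at the origin on a cart in front of the work surface, level with it; the furniture and walls round the work are solid. World frame = base frame: x ahead of the robot, y to its left, z up, the work surface at z = 0. Lengths are in mm, angles in degrees, forces in N, time in s.
With the tool pointing down it reaches from about 250 to 850 mm from the base axis. Payload 12.5 kg.
Tool frame: the origin (TCP) lies midway between the tips of the shut fingers; the grasp point (between the pads) lies 19 mm behind it; z points along the fingers, y is the line along which they close (so a half turn about z gives the same grasp; the last joint's range is limited). The gripper opens to 93 mm and grips with 3 to 60 N. Pads are 15 mm wide; open, the fingers measure 128 mm over their backs; the gripper's body (75 mm by 188 mm) begins 65 mm behind the grasp point.
Start: joints at [-70.05, 20.094, 94.641, -0, 65.266, -4.847], TCP at [230.694, -499.264, 218.633] pointing down, gripper open.
Joint ranges: [-157.81, 157.81], [-45, 120.19], [0.68, 151.7], [-89.99, 269.99], [4.06, 180], [-164.3, 164.3]. Speed limits (degrees/s): [127.2, 127.2, 159.86, 180, 180, 180].

## Interface

Orientations are given as [roll, pitch, yaw] about the fixed x, y, z axes, in that order (R = Rz(yaw) Ry(pitch) Rx(roll)).
In Python, from rig import env gives the robot as it stands.
- The arm moves only by the shell command python3 -m inch 'ROWS' [FORCE]. ROWS is JSON, a list of rows, each a list of 7 numbers: the shift along the tool's x, y, z each as a share of 0.5 m, from -1 to 1, then the turn, a rotation vector about the tool's x, y, z each as a share of pi rad, from -1 to 1, then the opening, from -1 (shut) to 1 (fully open), so that 0 is half open. A call has exactly 10 rows; each row is the pose to reach, as a shift and turn from the pose commanded when the call began, along the tool's axes at that moment, turning the shorter way round; what a row does not reach only later rows make up. A row lasts 1/8 s, in which the tool goes at most 62.5 mm and 10.7 degrees, less where a joint would pass 70% of its speed; a pose out of reach is approached as far as the arm can. A call with a number of a shift or a turn outside -1 to 1 is refused whole. A call with a gripper value outside its range is refused whole. The fingers move at their own pace and stop on an object; FORCE is the grip in N (left out, the last holds). Time passes only in rows, so rows that repeat a pose let the fingers close, or fill a call up. It gives the time, the measured TCP pose, the force, the opening and the grip force at its end, in the units of the state.
- env.get_state(): the state, without advancing time (a new reading comes with each control period).
- env.snapshot(name): name is "side" or "top"; returns a dict with "img" (384x512x3 uint8, red, green, blue), "intrinsics" (3x3 intrinsics, pixels), "R" (3x3) and "t" (3): a world point X has camera coordinates R X + t. Camera axes: x right, y down, z forward; pixel columns grow to the right and rows downward; lengths in mm; the calibration is good to about 2 mm. A picture is of the moment at which its call begins. There is no depth.
- env.hand_in(): hands the job in; it is judged then, once.
The state is a dict: "t": time; "joints": joint angles; "dq": joint speeds; "effort": joint torques, N m; "position": TCP position; "tcp_rot": TCP orientation; "wrist_force": force on the tool from outside, world axes, zero at the start; "moment": the same for the moment, N m; "gripper_width": finger opening in mm; "grip_force": force on a finger pad.
Only numpy, scipy, OpenCV 4.12 (cv2) and the standard library are available. Lean on these libraries where they do the work, as an engineer would, in place of code of your own. Each camera call takes 0.05 s, during which the arm holds its last target. There are 200 camera calls.

## Task

Make up the guide's spacer set in the wooden tray: stack the three slotted spacers on the rectangular pad, largest at the bottom and smallest on top, each flat, centred and square with the pad, and after letting go of each one press down on its middle with your fingertips (about 5 N, for about half a second) to feel that it lies flat before you add the next. Stand the star knob on its stem in the middle of the round pad, at whatever moment suits you. The look-alike plates with round holes do not belong to the set: leave them, the bearing and the tally counter where they are.

Things in the scene. Friction and masses are not known exactly. Their poses are not given: they have to be found in the camera images.
- tray: fixed low wooden tray, 190 (x) x 130 (y) mm, 4 mm floor, a 6 mm wide rim 12 mm high all round. Origin: centre of its underside, on the worktop; x along its length, z up. On its floor are two grey rubber pads, 4 mm thick (tops 8 mm above the worktop): a rectangular one 76 (x) x 60 (y) mm centred at x = -38 mm, and a round one of 44 mm diameter centred at x = +52 mm
- stack_pad (a point): centre of the top of the tray's rectangular pad, 8 mm above the worktop; axes as the tray's: the spacers' lengths lie along x, either way round
- spacer_large: largest of the three slotted spacers: plain dark steel plate 76 x 60 x 12 mm with ONE open U-slot, 14 mm wide, cut in from the middle of its +x short edge and ending 8 mm short of the centre (the centre itself is solid and can be pressed). Origin: centre of the underside; x along the 76 mm length, y across the 60 mm width, z up. Lies flat on the worktop
- spacer_middle: middle one of the three slotted spacers: plain dark steel plate 64 x 48 x 12 mm with ONE open U-slot, 14 mm wide, cut in from the middle of its +x short edge and ending 8 mm short of the centre (the centre itself is solid and can be pressed). Origin: centre of the underside; x along the 64 mm length, y across the 48 mm width, z up. Lies flat on the worktop
- spacer_small: smallest of the three slotted spacers: plain dark steel plate 52 x 36 x 12 mm with ONE open U-slot, 14 mm wide, cut in from the middle of its +x short edge and ending 8 mm short of the centre (the centre itself is solid and can be pressed). Origin: centre of the underside; x along the 52 mm length, y across the 36 mm width, z up. Lies flat on the worktop
- star_knob: black plastic star knob, 41 x 40 x 32 mm, standing on its round light stem (18 mm diameter); the star-shaped head takes up 12 to 32 mm above its foot. Origin: centre of the foot; z up along the stem. It can be gripped across the head in any direction
- plate_round_hole: look-alike, does not belong: dark steel plate 76 x 60 x 12 mm with one closed round hole (16 mm) in its middle and no slot. Origin: centre of the underside, x along its length. To be left alone
- plate_two_holes: look-alike, does not belong: dark steel plate 64 x 48 x 12 mm with two closed round holes (10 mm) and no slot. Origin: centre of the underside, x along its length. To be left alone
- bearing: bystander: steel ball bearing, a ring of 35 mm diameter, 11 mm high, lying flat; origin: centre of the underside. To be left alone
- tally_counter: bystander: round metal hand tally counter, 45 x 54 x 24 mm with a small lever at one side; origin: centre of the underside. To be left alone
Not all that is in view belongs to the job. Leave any red look-alike of the spacer_middle alone.

How it is judged (in metres and radians):
On the way, in this order (a step that is already met when the one before it is completed fails the run):
1. the large spacer lies flat and centred on the rectangular pad, let go (horizontal distance between spacer_large and stack_pad below 0.012 m and angle between the x axis of spacer_large and the x axis of tray, either way round below 0.2 rad and angle between spacer_large's own z axis and vertical below 0.06 rad and z of spacer_large in the frame of stack_pad between -0.004 and 0.004 m and linear speed of spacer_large below 0.02 m/s and contact force between the fingers and spacer_large below 0.1 N), for 0.2 s.
2. the large spacer is pressed down from above with the fingers (over 2 N) (contact force between the fingers and spacer_large above 2 N and contact force between spacer_large and tray above 2.5 N and horizontal distance between spacer_large and stack_pad below 0.012 m and angle between the x axis of spacer_large and the x axis of tray, either way round below 0.2 rad and angle between spacer_large's own z axis and vertical below 0.06 rad and z of spacer_large in the frame of stack_pad between -0.004 and 0.004 m), for 0.1 s.
3. the middle spacer lies flat and centred on the large spacer, let go (horizontal distance between spacer_middle and stack_pad below 0.012 m and angle between the x axis of spacer_middle and the x axis of tray, either way round below 0.2 rad and angle between spacer_middle's own z axis and vertical below 0.06 rad and z of spacer_middle in the frame of stack_pad between 0.008 and 0.016 m and linear speed of spacer_middle below 0.02 m/s and contact force between the fingers and spacer_middle below 0.1 N), for 0.2 s.
4. the middle spacer is pressed down from above with the fingers (over 2 N) (contact force between the fingers and spacer_middle above 2 N and contact force between spacer_middle and spacer_large above 2.5 N and horizontal distance between spacer_middle and stack_pad below 0.012 m and angle between the x axis of spacer_middle and the x axis of tray, either way round below 0.2 rad and angle between spacer_middle's own z axis and vertical below 0.06 rad and z of spacer_middle in the frame of stack_pad between 0.008 and 0.016 m), for 0.1 s.
5. the small spacer lies flat and centred on the middle spacer, let go (horizontal distance between spacer_small and stack_pad below 0.012 m and angle between the x axis of spacer_small and the x axis of tray, either way round below 0.2 rad and angle between spacer_small's own z axis and vertical below 0.06 rad and z of spacer_small in the frame of stack_pad between 0.02 and 0.028 m and linear speed of spacer_small below 0.02 m/s and contact force between the fingers and spacer_small below 0.1 N), for 0.2 s.
6. the small spacer is pressed down from above with the fingers (over 2 N) (contact force between the fingers and spacer_small above 2 N and contact force between spacer_small and spacer_middle above 2.5 N and horizontal distance between spacer_small and stack_pad below 0.012 m and angle between the x axis of spacer_small and the x axis of tray, either way round below 0.2 rad and angle between spacer_small's own z axis and vertical below 0.06 rad and z of spacer_small in the frame of stack_pad between 0.02 and 0.028 m), for 0.1 s.
At the end, for the whole second after the job is handed in: The three slotted spacers stacked on the rectangular pad, large, middle, small, each flat, centres within 12 mm of the pad's, lengths within 0.2 rad of the tray's; star knob upright within 12 mm of the round pad's; all released, at rest; other things moved under 30 mm (all of step 1 and all of step 3 and all of step 5 and linear speed of star_knob below 0.02 m/s and contact force between the fingers and star_knob below 0.1 N and x of star_knob in the frame of tray between 0.04 and 0.064 m and y of star_knob in the frame of tray between -0.012 and 0.012 m and angle between star_knob's own z axis and vertical below 0.2 rad and z of star_knob in the frame of stack_pad between -0.004 and 0.005 m and distance of each of plate_round_hole, plate_two_holes, bearing, tally_counter from where it was at the start of the episode below 0.03 m); the robot touches nothing.
It fails at once if the plate with one round hole is shifted by more than 30 mm (distance of plate_round_hole from where it was at the start of the episode above 0.03 m).
It fails at once if the plate with two round holes is shifted by more than 30 mm (distance of plate_two_holes from where it was at the start of the episode above 0.03 m).
It fails at once if the bearing is shifted by more than 30 mm (distance of bearing from where it was at the start of the episode above 0.03 m).
It fails at once if the tally counter is shifted by more than 30 mm (distance of tally_counter from where it was at the start of the episode above 0.03 m).
It also fails if it takes over 128 s, if anything falls off the work surface, if the arm or the gripper's body presses on something with over 40 N, if the wrist force passes 120 N, or if a joint passes its speed limit or range.

## Working session

There is one attempt and no reset: what is moved stays moved. The work goes in short steps, Python scripts to look and compute and a shell command to move; the robot and the scene stay as the last step left them, time stands still between calls to the robot, and variables do not carry over. Pictures are saved under pics/ and viewed, at most 14 in all, crops included, and the job is handed in when it is done.

```bash
ls; mkdir -p pics; python3 - <<'E'
from rig import env
import cv2,numpy as np,pickle
for n in("top","side"):
    s=env.snapshot(n); cv2.imwrite(f"pics/{n}0.png",s["img"][:,:,::-1]); pickle.dump(s,open(f"{n}0.pkl","wb"))
    print(n,s["intrinsics"],s["R"],s["t"])
print(env.get_state())
E
```

```text
pics
top [[389.45791427   0.         256.09946724]
 [  0.         389.45791427 195.01707329]
 [  0.           0.           1.        ]] [[-1.00965827e-02 -9.99948697e-01  8.14027245e-04]
 [-9.91248568e-01  9.90157523e-03 -1.31636753e-01]
 [ 1.31621939e-01 -2.13598470e-03 -9.91297686e-01]] [-153.28163865  508.46963277 1336.01937228]
side [[392.1692383    0.         255.02674308]
 [  0.         392.1692383  196.63051209]
 [  0.           0.           1.        ]] [[-0.94435841 -0.32868954 -0.01226289]
 [-0.181478    0.55177411 -0.81400926]
 [ 0.27432268 -0.76649104 -0.58072244]] [ 432.08575607  231.03740781 1320.00694322]
{'t': 0.1, 'joints': array([-7.00488090e+01,  2.01199856e+01,  9.46709785e+01, -2.68246492e-04,
        6.52631600e+01, -4.84732205e+00]), 'dq': array([-0.12109946, -0.04609962, -0.01119016, -0.0084788 ,  0.01217742,
       -0.03041465]), 'effort': array([ 8.76425984e-04, -4.98027420e+01, -2.85704005e+01,  7.00236065e-02,
        2.38719711e-02, -3.17102206e-05]), 'position': array([ 230.6114113 , -499.0105364 ,  218.18263195]), 'tcp_rot': array([-1.79946049e+02, -4.33087838e-03,  2.47986234e+01]), 'wrist_force': array([ 0.60252832, -0.6032357 , -0.51622082]), 'moment': array([ 0.01685973,  0.00293318, -0.00806869]), 'grip_force': 0.0, 'gripper_width': 92.7075189672622}
```

View pics/top0.png

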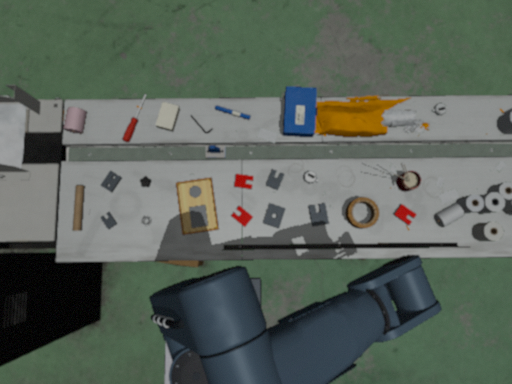

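View pics/side0.png

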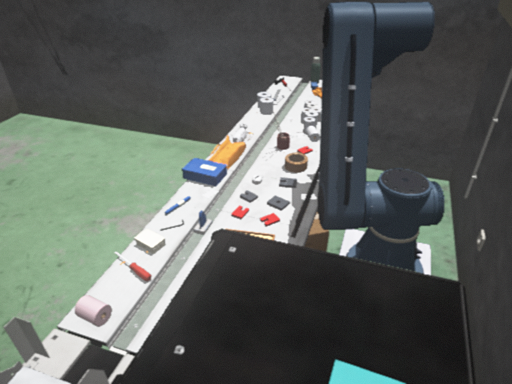

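The top picture shows the tray at about (197,206), the slotted plates at (274,179), (318,213) and (108,220), and holed plates at (112,181) and (273,215). The knob is near (146,181), the bearing (146,220) and the counter (310,176). In the side picture the box hides the tray. I'll enlarge the top view and measure from it.

```bash
cat > h.py <<'E'
import numpy as np,cv2,pickle
def ray(s,uv,z):
    uv=np.atleast_2d(np.asarray(uv,float)); K,R,t=s["intrinsics"],s["R"],s["t"]
    d=np.c_[(uv-[K[0,2],K[1,2]])/[K[0,0],K[1,1]],np.ones(len(uv))]@R
    c=-R.T@t
    return (c+d*((z-c[2])/d[:,2])[:,None])
def dark(s,box,thr,z,up=8):
    """min-area rect of the dark blob in box (u0,v0,u1,v1), at height z"""
    u0,v0,u1,v1=box
    g=cv2.cvtColor(s["img"],cv2.COLOR_RGB2GRAY)[v0:v1,u0:u1]
    g=cv2.resize(g,None,fx=up,fy=up,interpolation=cv2.INTER_CUBIC)
    m=(g<thr).astype(np.uint8)
    cs,_=cv2.findContours(m,cv2.RETR_EXTERNAL,cv2.CHAIN_APPROX_NONE)
    c=max(cs,key=cv2.contourArea)[:,0,:]
    px=(c+.5)/up-.5+[u0,v0]
    P=ray(s,px,z)[:,:2].astype(np.float32)
    return P,cv2.minAreaRect(P)
E
python3 - <<'E'
from h import *
s=pickle.load(open("top0.pkl","rb"))
i=s["img"][:,:,::-1]
a=cv2.resize(i[160:250,80:240],None,fx=5,fy=5,interpolation=cv2.INTER_CUBIC)
cv2.imwrite("pics/cropA.png",a)
a=cv2.resize(i[160:250,200:360],None,fx=5,fy=5,interpolation=cv2.INTER_CUBIC)
cv2.imwrite("pics/cropB.png",a)
print("tray centre",ray(s,[197,206],10))
for n,b,t in [("274,179",(262,165,288,193),0),("318,213",(305,200,333,228),0),("108,220",(98,208,122,232),0),("112,181",(98,168,126,194),0),("273,215",(260,202,290,230),0),("knob",(137,172,156,192),0)]:
    g=cv2.cvtColor(s["img"],cv2.COLOR_RGB2GRAY)[b[1]:b[3],b[0]:b[2]]
    t,_=cv2.threshold(g,0,255,cv2.THRESH_OTSU)
    P,r=dark(s,b,t,12 if n!="knob" else 25); print(n,t,np.round(r[0],1),np.round(r[1],1),round(r[2],1))
E
```

```text
tray centre [[472.66251393  52.61455272  10.        ]]
274,179 110.0 [ 566.7 -224.3] [50.9 65.6] 67.3
318,213 110.0 [ 436.7 -371. ] [84.  89.4] 89.4
108,220 108.0 [425.4 365.7] [55.1 39. ] 35.3
112,181 106.0 [565.7 362. ] [52.2 64.7] 57.9
273,215 116.0 [ 437.4 -218.7] [63.  76.7] 70.7
knob 94.0 [559.6 236. ] [39.6 36.4] 52.9
```

View pics/cropA.png

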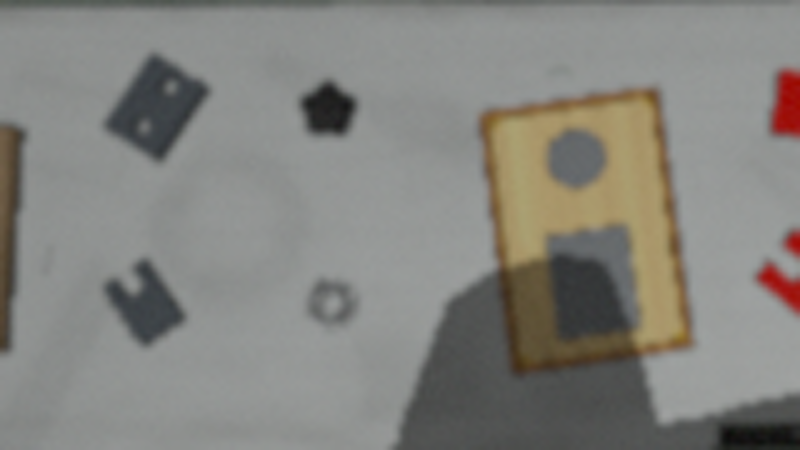

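View pics/cropB.png

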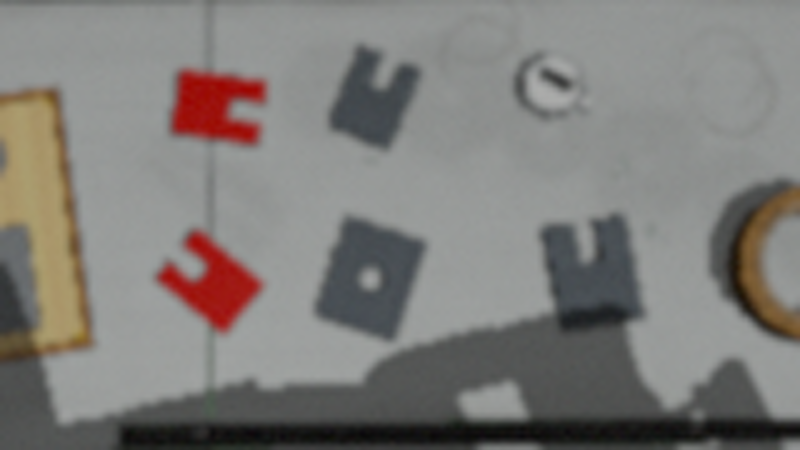

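The crops confirm it: large at top-view pixel (318,213), middle at (274,179), small at (108,220). The red slotted plates are decoys. The tray's rectangular pad is at about (198,217) and its round pad at (195,192). Next I'll refine the poses and work out the moves.

```bash
cat >> h.py <<'E'
from scipy.spatial.transform import Rotation as Ro
def goto(st,p,yaw):
    """row numbers from the measured pose to tool-down pose at p (mm) with yaw (deg, mod 180)"""
    R0=Ro.from_euler("xyz",st["tcp_rot"],degrees=True)
    d=R0.inv().apply(np.asarray(p,float)-st["position"])/500
    best=min([Ro.from_euler("xyz",[180,0,yaw+k],degrees=True) for k in(0,180)],key=lambda r:(R0.inv()*r).magnitude())
    w=(R0.inv()*best).as_rotvec()/np.pi
    return np.round(np.r_[d,w],4)
E
python3 - <<'E'
from h import *
s=pickle.load(open("top0.pkl","rb"))
hsv=cv2.cvtColor(s["img"],cv2.COLOR_RGB2HSV)
m=((hsv[...,1]>60)&(hsv[...,0]>8)&(hsv[...,0]<35)).astype(np.uint8)
m[:, :165]=0;m[:,230:]=0;m[:170]=0;m[240:]=0
cs,_=cv2.findContours(m,cv2.RETR_EXTERNAL,cv2.CHAIN_APPROX_NONE);c=max(cs,key=cv2.contourArea)[:,0,:]
P=ray(s,c,12)[:,:2].astype(np.float32);r=cv2.minAreaRect(P);print("tray",r)
a=np.radians(r[2]); 
# pads (grey inside the tray)
h=cv2.convexHull(c);ins=np.zeros_like(m);cv2.fillConvexPoly(ins,h,1);ins=cv2.erode(ins,np.ones((5,5)))
g=((hsv[...,1]<45)&(ins>0)).astype(np.uint8)
n,l,stt,_=cv2.connectedComponentsWithStats(g)
for k in range(1,n):
    if stt[k,4]>40:
        v,u=np.nonzero(l==k);Q=ray(s,np.c_[u,v],8)[:,:2];print("pad",stt[k],Q.mean(0),cv2.minAreaRect(Q.astype(np.float32)))
for n,b in [("large",(305,200,333,228)),("mid",(262,165,288,193)),("small",(98,208,122,232)),("knob",(137,172,156,192)),("2h",(98,168,126,194)),("1h",(260,202,290,230))]:
  for t in (80,90,100):
    P,r=dark(s,b,t,12 if n!="knob" else 25); print(n,t,np.round(r[0],1),np.round(r[1],1),round(r[2],1))
E
```

```text
tray ((474.30615234375, 53.61867141723633), (189.60934448242188, 129.12451171875), 8.067524909973145)
pad [190 186  11  11  98] [526.61155119  61.02220071] ((527.072998046875, 60.63679885864258), (36.521488189697266, 35.89236068725586), 0.507652759552002)
pad [190 205  18  23 330] [437.48939567  48.05167001] ((437.5509338378906, 48.51893615722656), (73.01205444335938, 57.53675079345703), 7.948091506958008)
large 80 [ 434.8 -374.7] [78.5 60.5] 9.1
large 90 [ 435.6 -369.9] [81.8 87.1] 89.4
large 100 [ 436.1 -370.5] [83.1 88. ] 89.4
mid 80 [ 566.6 -223.9] [43.6 59.4] 67.5
mid 90 [ 566.5 -224. ] [46.6 61.6] 67.7
mid 100 [ 566.6 -224.3] [48.8 63.5] 67.3
small 80 [425.3 365.4] [50.  33.9] 35.9
small 90 [425.3 365.5] [52.  35.8] 35.6
small 100 [425.4 365.6] [53.7 37.5] 35.4
knob 80 [559.7 235.9] [37.4 34.3] 53.5
knob 90 [561.9 235.4] [38.2 36.6] 85.9
knob 100 [559.5 236. ] [40.5 37.4] 52.6
2h 80 [565.7 361.8] [47.3 60.1] 57.7
2h 90 [565.7 361.8] [49.1 62. ] 57.7
2h 100 [565.7 361.9] [50.9 63.6] 57.9
1h 80 [ 436.9 -218.9] [54.  68.8] 70.6
1h 90 [ 437.3 -218.6] [57.8 71.7] 70.6
1h 100 [ 437.4 -218.7] [59.9 73.8] 70.7
```

```bash
python3 - <<'E'
from h import *
from rig import env
print(goto(env.get_state(),[434.8,-374.5,60],9.1))
E
```

```text
[ 4.751e-01 -5.450e-02  3.165e-01 -3.000e-04  0.000e+00  8.720e-02]
```

```bash
python3 -m inch '[[0.475,-0.055,0.317,0,0,0.0872,0.75],[0.475,-0.055,0.317,0,0,0.0872,0.75],[0.475,-0.055,0.317,0,0,0.0872,0.75],[0.475,-0.055,0.317,0,0,0.0872,0.75],[0.475,-0.055,0.317,0,0,0.0872,0.75],[0.475,-0.055,0.317,0,0,0.0872,0.75],[0.475,-0.055,0.317,0,0,0.0872,0.75],[0.475,-0.055,0.317,0,0,0.0872,0.75],[0.475,-0.055,0.317,0,0,0.0872,0.75],[0.475,-0.055,0.317,0,0,0.0872,0.75]]' 25
python3 - <<'E'
from h import *
from rig import env
s=env.snapshot("side"); pickle.dump(s,open("s1.pkl","wb"));t=env.snapshot("top");pickle.dump(t,open("t1.pkl","wb"))
a=cv2.resize(s["img"][150:280,180:380,::-1],None,fx=4,fy=4,interpolation=cv2.INTER_CUBIC)[:, :800]
cv2.imwrite("pics/s1.png",a)
print(goto(env.get_state(),[434.8,-374.5,4],9.1),env.get_state()["joints"])
E
```

```text
t: 1.35
position: [434.5, -375.1, 60.5]
tcp_rot: [180.0, -0.0, 9.1]
wrist_force: [0.0, 0.0, -0.8]
gripper_width: 81.6
grip_force: 0.0
[ 5.000e-04 -7.000e-04  1.126e-01  0.000e+00 -0.000e+00 -1.000e-04] [-4.54242385e+01  3.42615351e+01  9.78165502e+01 -1.09121604e-03
  4.79117366e+01  3.54925920e+01]
```

View pics/s1.png

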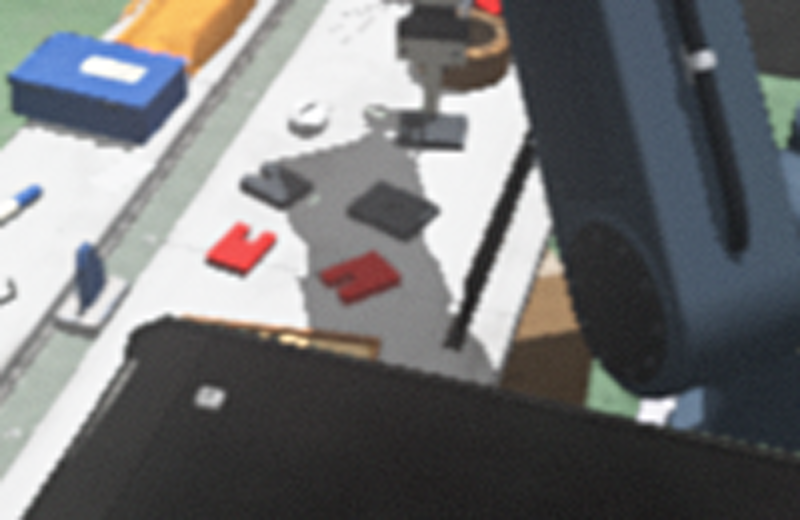

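The gripper hangs over the large plate (crop pixel (430,130)), with a low rail at (495,230) and clear worktop on both sides. I'll go down, close and lift.

```bash
python3 -m inch '[[0,0,0.06,0,0,0,0.75],[0,0,0.112,0,0,0,0.75],[0,0,0.112,0,0,0,0.75],[0,0,0.112,0,0,0,0.75],[0,0,0.112,0,0,0,-0.2],[0,0,0.112,0,0,0,-0.2],[0,0,0.112,0,0,0,-0.2],[0,0,0.112,0,0,0,-0.2],[0,0,0.112,0,0,0,-0.2],[0,0,0.112,0,0,0,-0.2]]' 30
```

```text
t: 2.7
position: [435.3, -375.5, 5.0]
tcp_rot: [179.9, -0.1, 9.1]
wrist_force: [-0.2, -2.8, 7.6]
gripper_width: 59.4
grip_force: 30.0
```

```bash
python3 -m inch '[[0,0,-0.02,0,0,0,-0.2],[0,0,-0.06,0,0,0,-0.2],[0,0,-0.1,0,0,0,-0.2],[0,0,-0.14,0,0,0,-0.2],[0,0,-0.16,0,0,0,-0.2],[0,0,-0.16,0,0,0,-0.2],[0,0,-0.16,0,0,0,-0.2],[0,0,-0.16,0,0,0,-0.2],[0,0,-0.16,0,0,0,-0.2],[0,0,-0.16,0,0,0,-0.2]]'
python3 - <<'E'
from h import *
from rig import env
s=env.snapshot("side"); pickle.dump(s,open("s2.pkl","wb"));t=env.snapshot("top");pickle.dump(t,open("t2.pkl","wb"))
a=cv2.resize(s["img"][130:210,240:360,::-1],None,fx=5,fy=5,interpolation=cv2.INTER_CUBIC)
b=cv2.resize(t["img"][170:250,270:390,::-1],None,fx=5,fy=5,interpolation=cv2.INTER_CUBIC)
cv2.imwrite("pics/s2.png",cv2.resize(np.hstack([a,b]),(800,267)))
print(goto(env.get_state(),[436.7,48.3,70],8.1))
E
```

```text
t: 3.95
position: [434.7, -374.6, 83.9]
tcp_rot: [-180.0, 0.0, 9.1]
wrist_force: [0.1, -0.5, -2.0]
gripper_width: 59.9
grip_force: 30.0
[ 1.377e-01 -8.347e-01  2.820e-02 -1.000e-04  0.000e+00  5.600e-03]
```

View pics/s2.png

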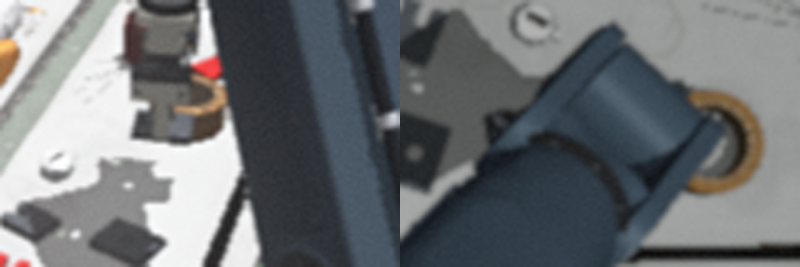

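Fingers are at 59.9 mm, so the plate is held (dark plate between the fingers at crop (165,120)). I'll carry it to the pad.

```bash
python3 -m inch '[[0.138,-0.835,0.028,0,0,0.0056,-0.2],[0.138,-0.835,0.028,0,0,0.0056,-0.2],[0.138,-0.835,0.028,0,0,0.0056,-0.2],[0.138,-0.835,0.028,0,0,0.0056,-0.2],[0.138,-0.835,0.028,0,0,0.0056,-0.2],[0.138,-0.835,0.028,0,0,0.0056,-0.2],[0.138,-0.835,0.028,0,0,0.0056,-0.2],[0.138,-0.835,0.028,0,0,0.0056,-0.2],[0.138,-0.835,0.028,0,0,0.0056,-0.2],[0.138,-0.835,0.028,0,0,0.0056,-0.2]]'
python3 - <<'E'
from h import *
from rig import env
print(goto(env.get_state(),[436.7,48.3,13.5],8.1))
E
```

```text
t: 5.3
position: [437.0, 47.5, 70.2]
tcp_rot: [180.0, -0.0, 8.0]
wrist_force: [0.6, 0.0, -1.9]
gripper_width: 59.5
grip_force: 30.0
[-0.0004 -0.0017  0.1134  0.     -0.     -0.0005]
```

```bash
python3 -m inch '[[0,0,0.05,0,0,0,-0.2],[0,0,0.09,0,0,0,-0.2],[0,0,0.105,0,0,0,-0.2],[0,0,0.11,0,0,0,-0.2],[0,0,0.114,0,0,0,-0.2],[0,0,0.114,0,0,0,-0.2],[0,0,0.114,0,0,0,-0.2],[0,0,0.114,0,0,0,-0.2],[0,0,0.114,0,0,0,-0.2],[0,0,0.114,0,0,0,-0.2]]'
```

```text
t: 6.55
position: [436.8, 48.5, 13.1]
tcp_rot: [180.0, -0.0, 8.1]
wrist_force: [0.0, 0.1, -2.2]
gripper_width: 59.7
grip_force: 30.0
```

```bash
python3 -m inch '[[0,0,0,0,0,0,0.5],[0,0,0,0,0,0,0.5],[0,0,0,0,0,0,0.5],[0,0,-0.02,0,0,0,0.5],[0,0,-0.06,0,0,0,0.5],[0,0,-0.12,0,0,0,0.5],[0,0,-0.16,0,0,0,-1],[0,0,-0.16,0,0,0,-1],[0,0,-0.16,0,0,0,-1],[0,0,-0.16,0,0,0,-1]]'
```

```text
t: 7.8
position: [436.4, 48.5, 92.4]
tcp_rot: [-180.0, 0.1, 8.1]
wrist_force: [0.2, 0.7, -0.7]
gripper_width: 34.2
grip_force: 0.0
```

```bash
python3 - <<'E'
from h import *
from rig import env
t=env.snapshot("top");pickle.dump(t,open("t3.pkl","wb"))
s=env.snapshot("side")
b=cv2.resize(t["img"][160:250,150:250,::-1],None,fx=4,fy=4,interpolation=cv2.INTER_CUBIC)
a=cv2.resize(s["img"][190:280,200:300,::-1],None,fx=4,fy=4,interpolation=cv2.INTER_CUBIC)
cv2.imwrite("pics/t3.png",np.hstack([a,b]))
E
```

```text
(no output)
```

View pics/t3.png

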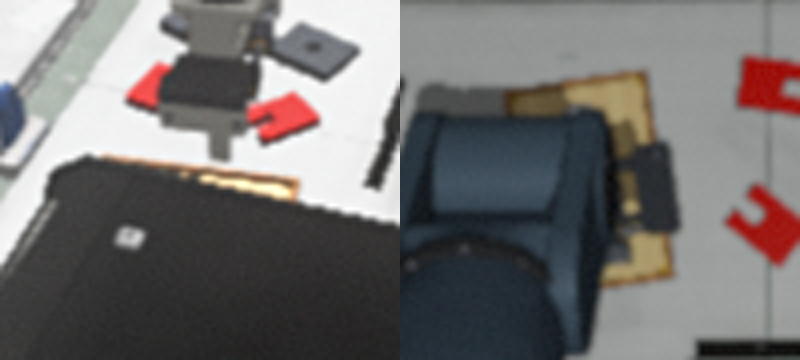

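```bash
python3 -m inch '[[0,0,0.05,0,0,0,-1],[0,0,0.1,0,0,0,-1],[0,0,0.13,0,0,0,-1],[0,0,0.138,0,0,0,-1],[0,0,0.138,0,0,0,-1],[0,0,0.138,0,0,0,-1],[0,0,0.138,0,0,0,-1],[0,0,0.138,0,0,0,-1],[0,0,0.138,0,0,0,-1],[0,0,0.138,0,0,0,-1]]'
```

```text
t: 9.15
position: [436.9, 48.5, 24.2]
tcp_rot: [180.0, -0.0, 8.1]
wrist_force: [-0.0, -0.1, -0.9]
gripper_width: 0.6
grip_force: 0.0
```

```bash
python3 -m inch '[[0,0,0.001,0,0,0,-1],[0,0,0.002,0,0,0,-1],[0,0,0.003,0,0,0,-1],[0,0,0.004,0,0,0,-1],[0,0,0.005,0,0,0,-1],[0,0,0.006,0,0,0,-1],[0,0,0.006,0,0,0,-1],[0,0,0.006,0,0,0,-1],[0,0,0.006,0,0,0,-1],[0,0,0.006,0,0,0,-1]]'
```

```text
t: 10.4
position: [436.9, 48.5, 21.1]
tcp_rot: [-180.0, -0.0, 8.1]
wrist_force: [0.1, -0.1, 1.0]
gripper_width: 0.2
grip_force: 0.0
```

```bash
python3 -m inch '[[0,0,0.0005,0,0,0,-1],[0,0,0.001,0,0,0,-1],[0,0,0.001,0,0,0,-1],[0,0,0.001,0,0,0,-1],[0,0,0.001,0,0,0,-1],[0,0,0.001,0,0,0,-1],[0,0,0.001,0,0,0,-1],[0,0,0.001,0,0,0,-1],[0,0,0.001,0,0,0,-1],[0,0,0.001,0,0,0,-1]]'
```

```text
t: 11.65
position: [436.9, 48.5, 20.7]
tcp_rot: [-180.0, -0.0, 8.1]
wrist_force: [0.7, 0.5, -0.1]
gripper_width: 0.4
grip_force: 0.0
```

```bash
python3 -m inch '[[0,0,0.0005,0,0,0,-1],[0,0,0.001,0,0,0,-1],[0,0,0.0015,0,0,0,-1],[0,0,0.002,0,0,0,-1],[0,0,0.002,0,0,0,-1],[0,0,0.002,0,0,0,-1],[0,0,0.002,0,0,0,-1],[0,0,0.002,0,0,0,-1],[0,0,0.002,0,0,0,-1],[0,0,0.002,0,0,0,-1]]'
```

```text
t: 12.9
position: [436.9, 48.5, 20.2]
tcp_rot: [180.0, -0.0, 8.1]
wrist_force: [-3.6, 0.2, 13.4]
gripper_width: -0.0
grip_force: 7.0
```

```bash
python3 -m inch '[[0,0,-0.005,0,0,0,-1],[0,0,-0.02,0,0,0,-1],[0,0,-0.1,0,0,0,0.5],[0,0,-0.15,0,0,0,0.5],[0,0,-0.16,0,0,0,0.5],[0,0,-0.16,0,0,0,0.5],[0,0,-0.16,0,0,0,0.5],[0,0,-0.16,0,0,0,0.5],[0,0,-0.16,0,0,0,0.5],[0,0,-0.16,0,0,0,0.5]]'
python3 - <<'E'
from h import *
from rig import env
print(goto(env.get_state(),[566.6,-224,60],-22.4))
E
```

```text
t: 14.15
position: [436.8, 48.4, 99.4]
tcp_rot: [-180.0, 0.0, 8.1]
wrist_force: [0.3, -0.3, -0.7]
gripper_width: 69.1
grip_force: 0.0
[1.804e-01 5.760e-01 7.880e-02 0.000e+00 1.000e-04 1.694e-01]
```

```bash
python3 -m inch '[[0.18,0.576,0.079,0,0,0.169,0.5],[0.18,0.576,0.079,0,0,0.169,0.5],[0.18,0.576,0.079,0,0,0.169,0.5],[0.18,0.576,0.079,0,0,0.169,0.5],[0.18,0.576,0.079,0,0,0.169,0.5],[0.18,0.576,0.079,0,0,0.169,0.5],[0.18,0.576,0.079,0,0,0.169,0.5],[0.18,0.576,0.079,0,0,0.169,0.5],[0.18,0.576,0.079,0,0,0.169,0.5],[0.18,0.576,0.079,0,0,0.169,0.5]]'
python3 - <<'E'
from h import *
from rig import env
t=env.snapshot("top");s=env.snapshot("side")
b=cv2.resize(t["img"][160:250,160:290,::-1],None,fx=4,fy=4,interpolation=cv2.INTER_CUBIC)
a=cv2.resize(s["img"][150:240,220:290,::-1],None,fx=4,fy=4,interpolation=cv2.INTER_CUBIC)
cv2.imwrite("pics/t4.png",np.hstack([a,b]))
for th in (75,90):
    P,r=dark(t,(182,200,216,232),th,20);print(r)
print(goto(env.get_state(),[566.6,-224,4.5],-22.4))
E
```

```text
t: 15.4
position: [566.6, -223.5, 60.4]
tcp_rot: [-180.0, -0.0, -22.3]
wrist_force: [-0.2, 0.7, 0.1]
gripper_width: 69.6
grip_force: 0.0
((437.42950439453125, 45.523799896240234), (112.7955551147461, 119.54473876953125), 0.20884153246879578)
((438.009033203125, 45.79289245605469), (113.95660400390625, 120.07869720458984), 0.2088414579629898)
[ 0.0003  0.0004  0.1115 -0.     -0.      0.0005]
```

View pics/t4.png

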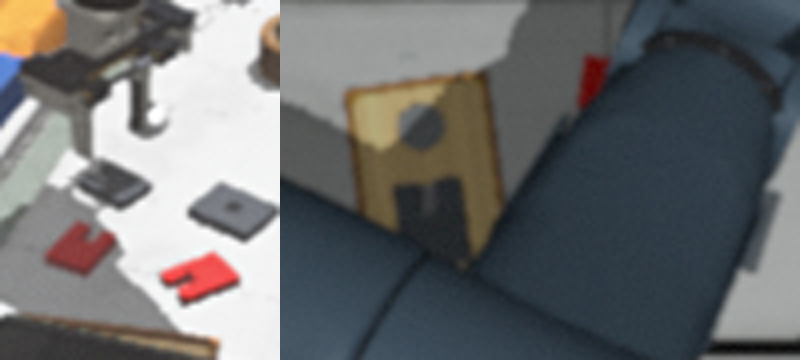

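The large plate sits square on the rectangular pad (crop (432,220)), and the open fingers straddle the middle plate (crop (112,183)) clear of its neighbours. I'll grip and lift it.

```bash
python3 -m inch '[[0,0,0.06,0,0,0,0.5],[0,0,0.111,0,0,0,0.5],[0,0,0.111,0,0,0,0.5],[0,0,0.111,0,0,0,0.5],[0,0,0.111,0,0,0,-0.4],[0,0,0.111,0,0,0,-0.4],[0,0,0.111,0,0,0,-0.4],[0,0,0.111,0,0,0,-0.4],[0,0,0.111,0,0,0,-0.4],[0,0,0.111,0,0,0,-0.4]]' 30
```

```text
t: 16.75
position: [566.8, -224.3, 5.2]
tcp_rot: [180.0, -0.1, -22.3]
wrist_force: [-1.7, -0.7, 5.9]
gripper_width: 47.5
grip_force: 30.0
```

```bash
python3 -m inch '[[0,0,-0.02,0,0,0,-0.4],[0,0,-0.06,0,0,0,-0.4],[0,0,-0.1,0,0,0,-0.4],[0,0,-0.15,0,0,0,-0.4],[0,0,-0.16,0,0,0,-0.4],[0,0,-0.16,0,0,0,-0.4],[0,0,-0.16,0,0,0,-0.4],[0,0,-0.16,0,0,0,-0.4],[0,0,-0.16,0,0,0,-0.4],[0,0,-0.16,0,0,0,-0.4]]'
python3 - <<'E'
from h import *
from rig import env
print(goto(env.get_state(),[436.7,48.3,80],8.1))
E
```

```text
t: 18.0
position: [566.4, -223.9, 84.4]
tcp_rot: [-180.0, 0.0, -22.3]
wrist_force: [0.5, 0.1, -1.1]
gripper_width: 47.8
grip_force: 30.0
[-4.469e-01 -4.051e-01  9.000e-03 -0.000e+00  1.000e-04 -1.690e-01]
```

```bash
python3 -m inch '[[-0.447,-0.405,0.009,0,0,-0.169,-0.4],[-0.447,-0.405,0.009,0,0,-0.169,-0.4],[-0.447,-0.405,0.009,0,0,-0.169,-0.4],[-0.447,-0.405,0.009,0,0,-0.169,-0.4],[-0.447,-0.405,0.009,0,0,-0.169,-0.4],[-0.447,-0.405,0.009,0,0,-0.169,-0.4],[-0.447,-0.405,0.009,0,0,-0.169,-0.4],[-0.447,-0.405,0.009,0,0,-0.169,-0.4],[-0.447,-0.405,0.009,0,0,-0.169,-0.4],[-0.447,-0.405,0.009,0,0,-0.169,-0.4]]'
python3 - <<'E'
from h import *
from rig import env
print(goto(env.get_state(),[436.7,48.3,25.3],8.1))
E
```

```text
t: 19.25
position: [436.8, 47.8, 80.1]
tcp_rot: [-180.0, 0.0, 8.0]
wrist_force: [0.3, 0.7, -1.4]
gripper_width: 47.4
grip_force: 30.0
[-1.000e-04 -1.100e-03  1.096e-01 -0.000e+00  0.000e+00 -3.000e-04]
```

Lowering onto the large plate, then releasing and rising.

```bash
python3 -m inch '[[0,0,0.05,0,0,0,-0.4],[0,0,0.09,0,0,0,-0.4],[0,0,0.1,0,0,0,-0.4],[0,0,0.106,0,0,0,-0.4],[0,0,0.109,0,0,0,-0.4],[0,0,0.109,0,0,0,-0.4],[0,0,0.109,0,0,0,-0.4],[0,0,0.109,0,0,0,-0.4],[0,0,0.109,0,0,0,-0.4],[0,0,0.109,0,0,0,-0.4]]'
```

```text
t: 20.5
position: [436.7, 48.2, 25.6]
tcp_rot: [-180.0, 0.0, 8.1]
wrist_force: [0.1, -0.4, -0.9]
gripper_width: 47.3
grip_force: 30.0
```

```bash
python3 -m inch '[[0,0,0,0,0,0,0.4],[0,0,0,0,0,0,0.4],[0,0,0,0,0,0,0.4],[0,0,-0.02,0,0,0,0.4],[0,0,-0.06,0,0,0,0.4],[0,0,-0.1,0,0,0,-1],[0,0,-0.1,0,0,0,-1],[0,0,-0.1,0,0,0,-1],[0,0,-0.1,0,0,0,-1],[0,0,-0.1,0,0,0,-1]]'
```

```text
t: 21.75
position: [436.4, 48.2, 75.2]
tcp_rot: [-180.0, 0.1, 8.1]
wrist_force: [0.2, 0.9, 0.1]
gripper_width: 19.3
grip_force: 0.0
```

```bash
python3 -m inch '[[0,0,0.02,0,0,0,-1],[0,0,0.05,0,0,0,-1],[0,0,0.07,0,0,0,-1],[0,0,0.08,0,0,0,-1],[0,0,0.083,0,0,0,-1],[0,0,0.085,0,0,0,-1],[0,0,0.086,0,0,0,-1],[0,0,0.086,0,0,0,-1],[0,0,0.086,0,0,0,-1],[0,0,0.086,0,0,0,-1]]'
```

```text
t: 23.0
position: [436.7, 48.2, 32.7]
tcp_rot: [180.0, -0.0, 8.1]
wrist_force: [0.4, 0.1, -0.5]
gripper_width: 0.6
grip_force: 0.0
```

```bash
python3 -m inch '[[0,0,0.0003,0,0,0,-1],[0,0,0.0006,0,0,0,-1],[0,0,0.001,0,0,0,-1],[0,0,0.001,0,0,0,-1],[0,0,0.001,0,0,0,-1],[0,0,0.001,0,0,0,-1],[0,0,0.001,0,0,0,-1],[0,0,0.001,0,0,0,-1],[0,0,0.001,0,0,0,-1],[0,0,0.001,0,0,0,-1]]'
```

```text
t: 24.25
position: [436.7, 48.2, 32.3]
tcp_rot: [-180.0, -0.0, 8.1]
wrist_force: [-2.1, -0.5, 5.1]
gripper_width: 0.3
grip_force: 2.8
```

The press reads 5 N. Next is the small plate.

```bash
python3 -m inch '[[0,0,-0.005,0,0,0,-1],[0,0,-0.02,0,0,0,-1],[0,0,-0.1,0,0,0,0.3],[0,0,-0.14,0,0,0,0.3],[0,0,-0.14,0,0,0,0.3],[0,0,-0.14,0,0,0,0.3],[0,0,-0.14,0,0,0,0.3],[0,0,-0.14,0,0,0,0.3],[0,0,-0.14,0,0,0,0.3],[0,0,-0.14,0,0,0,0.3]]'
python3 - <<'E'
from h import *
from rig import env
print(goto(env.get_state(),[425.4,365.5,60],35.5))
E
```

```text
t: 25.5
position: [436.7, 48.2, 102.0]
tcp_rot: [-180.0, 0.0, 8.1]
wrist_force: [0.1, -0.1, -0.1]
gripper_width: 60.5
grip_force: 0.0
[ 6.710e-02 -6.314e-01  8.410e-02 -0.000e+00  1.000e-04 -1.523e-01]
```

```bash
python3 -m inch '[[0.067,-0.631,0.084,0,0,-0.152,0.3],[0.067,-0.631,0.084,0,0,-0.152,0.3],[0.067,-0.631,0.084,0,0,-0.152,0.3],[0.067,-0.631,0.084,0,0,-0.152,0.3],[0.067,-0.631,0.084,0,0,-0.152,0.3],[0.067,-0.631,0.084,0,0,-0.152,0.3],[0.067,-0.631,0.084,0,0,-0.152,0.3],[0.067,-0.631,0.084,0,0,-0.152,0.3],[0.067,-0.631,0.084,0,0,-0.152,0.3],[0.067,-0.631,0.084,0,0,-0.152,0.3]]'
python3 - <<'E'
from h import *
from rig import env
t=env.snapshot("top");pickle.dump(t,open("t5.pkl","wb"))
b=cv2.resize(t["img"][160:250,80:240,::-1],None,fx=5,fy=5,interpolation=cv2.INTER_CUBIC)
cv2.imwrite("pics/t5.png",b)
print(goto(env.get_state(),[425.4,365.5,4.5],35.5))
E
```

```text
t: 26.75
position: [425.7, 364.7, 60.3]
tcp_rot: [-180.0, -0.0, 35.4]
wrist_force: [-0.3, -0.5, -0.2]
gripper_width: 60.2
grip_force: 0.0
[ 3.000e-04 -1.400e-03  1.116e-01 -0.000e+00 -1.000e-04 -5.000e-04]
```

View pics/t5.png

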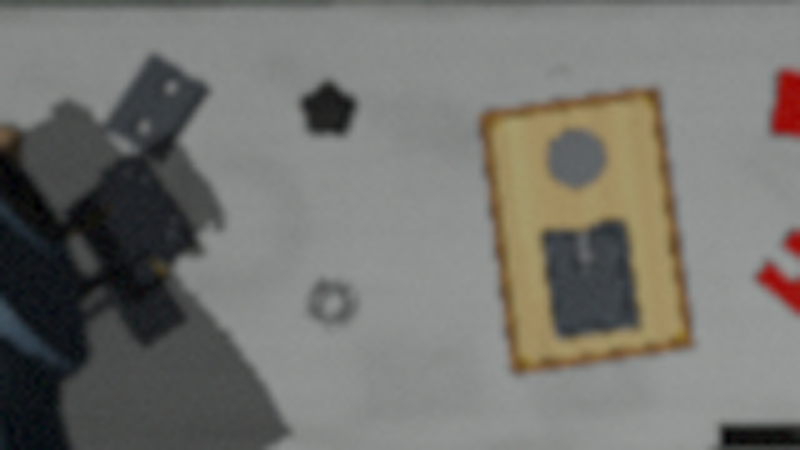

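The stack is square on the pad (crop (590,278)), the small plate lies under the gripper near (145,300), and the knob, bearing and two-hole plate haven't moved. I'll grip the small one.

```bash
python3 -m inch '[[0,0,0.06,0,0,0,0.3],[0,0,0.111,0,0,0,0.3],[0,0,0.111,0,0,0,0.3],[0,0,0.111,0,0,0,0.3],[0,0,0.111,0,0,0,-0.6],[0,0,0.111,0,0,0,-0.6],[0,0,0.111,0,0,0,-0.6],[0,0,0.111,0,0,0,-0.6],[0,0,0.111,0,0,0,-0.6],[0,0,0.111,0,0,0,-0.6]]' 30
```

```text
t: 28.05
position: [425.6, 365.5, 5.0]
tcp_rot: [-180.0, -0.0, 35.5]
wrist_force: [-2.3, -0.8, 5.8]
gripper_width: 35.6
grip_force: 30.0
```

```bash
python3 -m inch '[[0,0,-0.02,0,0,0,-0.6],[0,0,-0.06,0,0,0,-0.6],[0,0,-0.1,0,0,0,-0.6],[0,0,-0.15,0,0,0,-0.6],[0,0,-0.18,0,0,0,-0.6],[0,0,-0.18,0,0,0,-0.6],[0,0,-0.18,0,0,0,-0.6],[0,0,-0.18,0,0,0,-0.6],[0,0,-0.18,0,0,0,-0.6],[0,0,-0.18,0,0,0,-0.6]]'
python3 - <<'E'
from h import *
from rig import env
print(goto(env.get_state(),[436.7,48.3,90],8.1))
E
```

```text
t: 29.3
position: [425.4, 365.2, 94.4]
tcp_rot: [-180.0, 0.0, 35.5]
wrist_force: [0.5, -0.5, -1.8]
gripper_width: 35.7
grip_force: 30.0
[-3.492e-01  5.295e-01  8.900e-03  0.000e+00  1.000e-04  1.520e-01]
```

```bash
python3 -m inch '[[-0.349,0.53,0.009,0,0,0.152,-0.6],[-0.349,0.53,0.009,0,0,0.152,-0.6],[-0.349,0.53,0.009,0,0,0.152,-0.6],[-0.349,0.53,0.009,0,0,0.152,-0.6],[-0.349,0.53,0.009,0,0,0.152,-0.6],[-0.349,0.53,0.009,0,0,0.152,-0.6],[-0.349,0.53,0.009,0,0,0.152,-0.6],[-0.349,0.53,0.009,0,0,0.152,-0.6],[-0.349,0.53,0.009,0,0,0.152,-0.6],[-0.349,0.53,0.009,0,0,0.152,-0.6]]'
python3 - <<'E'
from h import *
from rig import env
print(goto(env.get_state(),[436.7,48.3,37.3],8.1))
E
```

```text
t: 30.55
position: [436.9, 48.9, 90.1]
tcp_rot: [-180.0, 0.0, 8.2]
wrist_force: [-0.7, 0.1, -1.3]
gripper_width: 35.4
grip_force: 30.0
[-0.0006  0.0011  0.1056 -0.      0.      0.0004]
```

```bash
python3 -m inch '[[0,0,0.05,0,0,0,-0.6],[0,0,0.085,0,0,0,-0.6],[0,0,0.096,0,0,0,-0.6],[0,0,0.102,0,0,0,-0.6],[0,0,0.105,0,0,0,-0.6],[0,0,0.105,0,0,0,-0.6],[0,0,0.105,0,0,0,-0.6],[0,0,0.105,0,0,0,-0.6],[0,0,0.105,0,0,0,-0.6],[0,0,0.105,0,0,0,-0.6]]'
```

```text
t: 31.8
position: [437.0, 48.2, 37.7]
tcp_rot: [-180.0, 0.0, 8.1]
wrist_force: [0.5, 0.0, -1.6]
gripper_width: 35.4
grip_force: 30.0
```

```bash
python3 -m inch '[[0,0,0,0,0,0,0.1],[0,0,0,0,0,0,0.1],[0,0,0,0,0,0,0.1],[0,0,-0.02,0,0,0,0.1],[0,0,-0.06,0,0,0,0.1],[0,0,-0.1,0,0,0,-1],[0,0,-0.1,0,0,0,-1],[0,0,-0.1,0,0,0,-1],[0,0,-0.1,0,0,0,-1],[0,0,-0.1,0,0,0,-1]]'
```

```text
t: 33.05
position: [436.7, 48.2, 87.2]
tcp_rot: [-180.0, 0.1, 8.1]
wrist_force: [0.2, -0.3, -0.1]
gripper_width: 5.7
grip_force: 0.0
```

```bash
python3 -m inch '[[0,0,0.02,0,0,0,-1],[0,0,0.05,0,0,0,-1],[0,0,0.07,0,0,0,-1],[0,0,0.08,0,0,0,-1],[0,0,0.083,0,0,0,-1],[0,0,0.085,0,0,0,-1],[0,0,0.085,0,0,0,-1],[0,0,0.085,0,0,0,-1],[0,0,0.085,0,0,0,-1],[0,0,0.085,0,0,0,-1]]'
```

```text
t: 34.3
position: [437.0, 48.2, 45.2]
tcp_rot: [180.0, -0.0, 8.1]
wrist_force: [0.2, -0.8, 0.5]
gripper_width: 0.6
grip_force: 0.0
```

```bash
python3 -m inch '[[0,0,0.0004,0,0,0,-1],[0,0,0.0008,0,0,0,-1],[0,0,0.0012,0,0,0,-1],[0,0,0.0016,0,0,0,-1],[0,0,0.002,0,0,0,-1],[0,0,0.002,0,0,0,-1],[0,0,0.002,0,0,0,-1],[0,0,0.002,0,0,0,-1],[0,0,0.002,0,0,0,-1],[0,0,0.002,0,0,0,-1]]'
```

```text
t: 35.55
position: [437.0, 48.2, 44.3]
tcp_rot: [-180.0, -0.0, 8.1]
wrist_force: [-2.4, -0.1, 5.3]
gripper_width: 0.5
grip_force: 2.8
```

The third press reads 5.3 N. Next I'll fix the knob's position from the unshadowed picture and go there.

```bash
python3 -m inch '[[0,0,-0.005,0,0,0,-1],[0,0,-0.02,0,0,0,-1],[0,0,-0.08,0,0,0,0.4],[0,0,-0.11,0,0,0,0.4],[0,0,-0.11,0,0,0,0.4],[0,0,-0.11,0,0,0,0.4],[0,0,-0.11,0,0,0,0.4],[0,0,-0.11,0,0,0,0.4],[0,0,-0.11,0,0,0,0.4],[0,0,-0.11,0,0,0,0.4]]' 15
python3 - <<'E'
from h import *
from rig import env
t=pickle.load(open("t5.pkl","rb"))
for th in (70,85):
    P,r=dark(t,(137,172,156,192),th,25);M=cv2.moments(P[:,None,:]);c=np.array([M["m10"],M["m01"]])/M["m00"];d=P-c;f=np.hypot(*d.T)
    print(c,cv2.minEnclosingCircle(P)); a=np.degrees(np.angle((f**4*np.exp(5j*np.arctan2(d[:,1],d[:,0]))).sum()))/5;print("lobe yaw mod 72",a)
print(goto(env.get_state(),[560+4,236,75],0))
E
```

```text
t: 36.8
position: [437.0, 48.2, 99.0]
tcp_rot: [-180.0, 0.0, 8.1]
wrist_force: [-0.0, -0.5, -0.6]
gripper_width: 64.8
grip_force: 0.0
[560.46719477 235.20311524] ((560.3041381835938, 235.430419921875), 18.948461532592773)
lobe yaw mod 72 -0.7969539542551359
[560.48873616 235.21015919] ((560.2993774414062, 235.37074279785156), 20.015377044677734)
lobe yaw mod 72 -0.601892947398465
[ 3.044e-01 -3.361e-01  4.800e-02 -0.000e+00  1.000e-04  4.490e-02]
```

```bash
python3 -m inch '[[0.305,-0.335,0.048,0,0,0.045,0.4],[0.305,-0.335,0.048,0,0,0.045,0.4],[0.305,-0.335,0.048,0,0,0.045,0.4],[0.305,-0.335,0.048,0,0,0.045,0.4],[0.305,-0.335,0.048,0,0,0.045,0.4],[0.305,-0.335,0.048,0,0,0.045,0.4],[0.305,-0.335,0.048,0,0,0.045,0.4],[0.305,-0.335,0.048,0,0,0.045,0.4],[0.305,-0.335,0.048,0,0,0.045,0.4],[0.305,-0.335,0.048,0,0,0.045,0.4]]'
```

```text
t: 38.05
position: [564.4, 235.4, 75.2]
tcp_rot: [-180.0, -0.0, -0.0]
wrist_force: [-0.0, 0.5, 0.8]
gripper_width: 65.2
grip_force: 0.0
```

```bash
python3 -m inch '[[0,0,0.06,0,0,0,0.4],[0,0,0.12,0,0,0,0.4],[0,0,0.13,0,0,0,0.4],[0,0,0.13,0,0,0,0.4],[0,0,0.13,0,0,0,-0.6],[0,0,0.13,0,0,0,-0.6],[0,0,0.13,0,0,0,-0.6],[0,0,0.13,0,0,0,-0.6],[0,0,0.13,0,0,0,-0.6],[0,0,0.13,0,0,0,-0.6]]' 15
```

```text
t: 39.3
position: [564.8, 235.5, 10.6]
tcp_rot: [-180.0, -0.0, -0.0]
wrist_force: [0.4, -1.3, 6.0]
gripper_width: 39.2
grip_force: 15.0
```

```bash
python3 -m inch '[[0,0,-0.02,0,0,0,-0.6],[0,0,-0.06,0,0,0,-0.6],[0,0,-0.1,0,0,0,-0.6],[0,0,-0.13,0,0,0,-0.6],[0,0,-0.14,0,0,0,-0.6],[0,0,-0.14,0,0,0,-0.6],[0,0,-0.14,0,0,0,-0.6],[0,0,-0.14,0,0,0,-0.6],[0,0,-0.14,0,0,0,-0.6],[0,0,-0.14,0,0,0,-0.6]]'
python3 - <<'E'
from h import *
from rig import env
s=env.snapshot("side");t=env.snapshot("top")
P=np.array([562,235,70.]);K=s["intrinsics"];q=K@(s["R"]@P+s["t"]);u,v=(q[:2]/q[2]).astype(int)
b=cv2.resize(t["img"][150:250,90:240,::-1],None,fx=3,fy=3,interpolation=cv2.INTER_CUBIC)
a=cv2.resize(s["img"][v-50:v+50,u-50:u+50,::-1],None,fx=3,fy=3,interpolation=cv2.INTER_CUBIC)
cv2.imwrite("pics/t6.png",np.hstack([a,b]));print(u,v)
print(goto(env.get_state(),[525.8+4,60.9,75],0))
E
```

```text
t: 40.55
position: [564.3, 235.5, 80.0]
tcp_rot: [180.0, 0.0, -0.0]
wrist_force: [-0.4, -0.6, -0.4]
gripper_width: 38.9
grip_force: 15.0
199 259
[-0.0692  0.3492  0.0102  0.      0.     -0.    ]
```

View pics/t6.png

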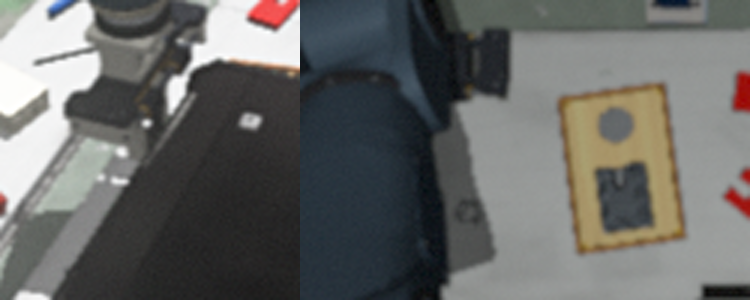

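The fingers stop at 38.9 mm, so the knob is held. The stack lies square on its pad (crop (625,197)), and the round pad at (617,125) is free. I'll take the knob there.

```bash
python3 -m inch '[[-0.069,0.349,0.01,0,0,0,-0.6],[-0.069,0.349,0.01,0,0,0,-0.6],[-0.069,0.349,0.01,0,0,0,-0.6],[-0.069,0.349,0.01,0,0,0,-0.6],[-0.069,0.349,0.01,0,0,0,-0.6],[-0.069,0.349,0.01,0,0,0,-0.6],[-0.069,0.349,0.01,0,0,0,-0.6],[-0.069,0.349,0.01,0,0,0,-0.6],[-0.069,0.349,0.01,0,0,0,-0.6],[-0.069,0.349,0.01,0,0,0,-0.6]]'
```

```text
t: 41.9
position: [529.9, 61.1, 75.2]
tcp_rot: [-180.0, -0.0, -0.0]
wrist_force: [-0.1, -0.3, -1.5]
gripper_width: 39.0
grip_force: 15.0
```

```bash
python3 -m inch '[[0,0,0.05,0,0,0,-0.6],[0,0,0.09,0,0,0,-0.6],[0,0,0.105,0,0,0,-0.6],[0,0,0.11,0,0,0,-0.6],[0,0,0.1125,0,0,0,-0.6],[0,0,0.1125,0,0,0,-0.6],[0,0,0.1125,0,0,0,-0.6],[0,0,0.1125,0,0,0,-0.6],[0,0,0.1125,0,0,0,-0.6],[0,0,0.1125,0,0,0,-0.6]]'
```

```text
t: 43.15
position: [529.9, 61.0, 18.9]
tcp_rot: [-180.0, 0.0, -0.0]
wrist_force: [-0.3, -0.1, -0.0]
gripper_width: 39.0
grip_force: 15.0
```

Releasing, rising, then moving aside for a final look.

```bash
python3 -m inch '[[0,0,0.0005,0,0,0,-0.6],[0,0,0.0005,0,0,0,0.2],[0,0,0.0005,0,0,0,0.2],[0,0,0.0005,0,0,0,0.2],[0,0,-0.02,0,0,0,0.2],[0,0,-0.08,0,0,0,0.2],[0,0,-0.15,0,0,0,0.2],[0,0,-0.22,0,0,0,0.2],[0,0,-0.22,0,0,0,0.2],[0,0,-0.22,0,0,0,0.2]]'
```

```text
t: 44.4
position: [529.5, 61.0, 128.6]
tcp_rot: [180.0, 0.0, -0.0]
wrist_force: [-0.3, 0.1, 0.4]
gripper_width: 55.5
grip_force: 0.0
```

```bash
python3 -m inch '[[0,-0.6,0,0,0,0,0.2],[0,-0.6,0,0,0,0,0.2],[0,-0.6,0,0,0,0,0.2],[0,-0.6,0,0,0,0,0.2],[0,-0.6,0,0,0,0,0.2],[0,-0.6,0,0,0,0,0.2],[0,-0.6,0,0,0,0,0.2],[0,-0.6,0,0,0,0,0.2],[0,-0.6,0,0,0,0,0.2],[0,-0.6,0,0,0,0,0.2]]'
python3 - <<'E'
from h import *
from rig import env
t=env.snapshot("top")
b=cv2.resize(t["img"][160:250,165:235,::-1],None,fx=6,fy=6,interpolation=cv2.INTER_CUBIC)
c=cv2.resize(t["img"][150:240,80:340,::-1],None,fx=1.4,fy=1.4,interpolation=cv2.INTER_CUBIC)
o=np.zeros((540,800,3),np.uint8);o[:540,:420]=b;o[:c.shape[0],425:425+c.shape[1]]=c
cv2.imwrite("pics/t7.png",o)
P,r=dark(t,(184,182,207,203),70,35);M=cv2.moments(P[:,None,:]);k=np.array([M["m10"],M["m01"]])/M["m00"]
a=np.radians(8.07);d=k-[474.3,53.6];print("knob in tray",np.array([[np.cos(a),np.sin(a)],[-np.sin(a),np.cos(a)]])@d)
E
```

```text
t: 45.65
position: [530.1, 360.5, 129.0]
tcp_rot: [-180.0, -0.0, -0.1]
wrist_force: [0.4, 0.7, -0.7]
gripper_width: 56.2
grip_force: 0.0
knob in tray [51.60912082  0.52286581]
```

View pics/t7.png

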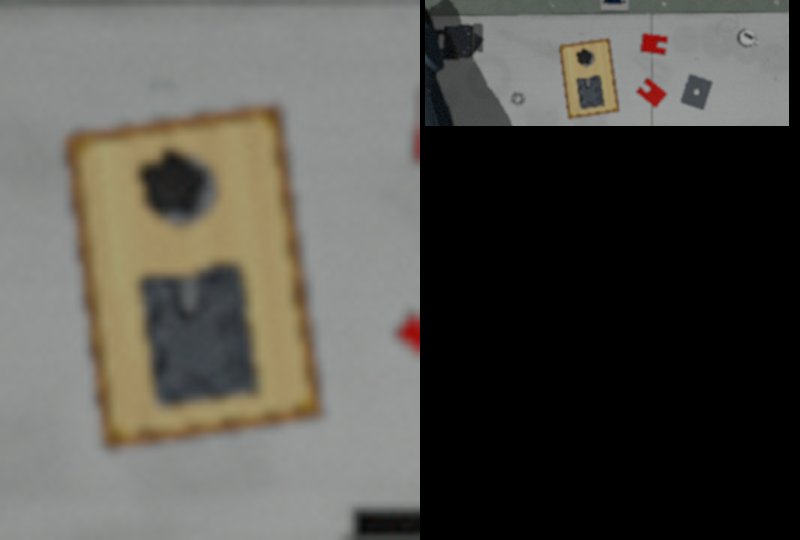

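The knob stands on the round pad at crop (178,185), at tray x = 51.6, y = 0.5 mm, and the stack is square at (200,335). The bearing, counter and round-hole plate are unmoved, and the arm is clear. I'll hand in.

```bash
python3 -c "
from rig import env
print(env.hand_in())"
```

```text
the job is handed in; nothing more can be done
None
```

I stacked the three slotted spacers on the rectangular pad and pressed each one (about 14, 5 and 5 N, so the first was firmer than the 5 N asked), stood the star knob on the round pad within about 1 mm of its centre, and handed the job in at about 46 s; no verdict came back.

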